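# Stand the master cylinder up at the stop block

### The job

On the granite plate, the long steel cylinder lies with one end towards the stop block. While it is still lying, push that end up against the face of the stop; then raise the other end, with the lower end staying on the plate at the stop, until the cylinder stands upright right beside the stop's face, and let go of it. Leave the short cylinder and the ring gauge where they are.

Things in the scene. Friction and masses are not known exactly. Their poses are not given: they have to be found in the camera images.
- cylinder: The longer of two lying steel cylinders: diameter 40 mm, length 160 mm, 0.68 to 0.92 kg, dark bore on the flat ends, free to roll. Origin: centre of the end face nearer the stop (the foot), 20 mm above the plate when lying; y axis runs from the foot to the other end. At first the foot is 15 to 45 mm off the stop. Held near the other end by a light grip (25 N), it swings between the fingers as it rises.
- stop: Dark steel block fixed on the granite plate: 120 mm wide (x), 50 mm thick (y), 60 mm high. Origin on the plate's top, at the bottom middle of its flat upright face; y points level out of that face towards the long cylinder, z up (the block fills y = -50 to 0 mm). The flat granite plate's top is 30 mm above the table. Sliding the long cylinder on the plate takes several newtons.
- short_cylinder: Bystander: a lying steel cylinder of the same 40 mm diameter, but only 90 mm long; origin at its middle, y along its axis.
- ring_gauge: Bystander: flat steel ring, 70 mm outside, 40 mm inside diameter, 25 mm high; origin at the centre of its underside.

How it is judged (in metres and radians):
On the way, in this order (a step that is already met when the one before it is completed fails the run):
1. the long cylinder, still lying (less than about 20 degrees raised), is pushed with its end against the stop with at least 0.5 N (contact force between cylinder and stop above 0.5 N and angle between cylinder's own y axis and vertical above 1.22 rad), for 0.05 s.
2. the cylinder is half raised (30 to 60 degrees) with its lower end down on the plate and at the stop (centre of the foot less than 40 mm from the stop's face and less than 30 mm above the plate) (angle between cylinder's own y axis and vertical between 0.523 and 1.047 rad and y of cylinder in the frame of stop below 0.04 m and z of cylinder in the frame of stop below 0.03 m), for 0.1 s.
At the end, for the whole second after the job is handed in: The long cylinder stands still and upright (within about 6 degrees) with its foot flat on the granite plate, its side no more than 22 mm from the stop's face and its axis within 50 mm of the middle of the face sideways, released (angle between cylinder's own y axis and vertical below 0.1 rad and z of cylinder in the frame of stop below 0.006 m and y of cylinder in the frame of stop between 0.01 and 0.042 m and x of cylinder in the frame of stop between -0.05 and 0.05 m and linear speed of cylinder below 0.02 m/s); the robot touches nothing.
It fails at once if the short cylinder is moved more than 25 mm (distance of short_cylinder from where it was at the start of the episode above 0.025 m).
It fails at once if the ring gauge is moved more than 25 mm (distance of ring_gauge from where it was at the start of the episode above 0.025 m).
It also fails if it takes over 45 s, if anything falls off the work surface, if the arm or the gripper's body presses on something with over 40 N, if the wrist force passes 120 N, or if a joint passes its speed limit or range.

### The arm

A 6-joint arm with a two-finger parallel gripper is mounted at the origin on the work surface. World frame = base frame: x ahead of the robot, y to its left, z up, the work surface at z = 0. Lengths are in m, angles in degrees, forces in N, time in s.
With the tool pointing down it reaches from about 0.275 to 0.85 m from the base axis. Payload 5.2 kg.
Tool frame: the origin (TCP) lies midway between the tips of the shut fingers; the grasp point (between the pads) lies env.grip_depth behind it (env.grip_depth is the distance from the TCP to the grasp point, in m); z points along the fingers, y is the line along which they close (so a half turn about z gives the same grasp; the last joint's range is limited). The gripper opens to 85 mm and grips with 20 to 120 N. Pads are 22 mm wide; open, the fingers measure 114 mm over their backs; the gripper's body (76 mm by 85 mm) begins 54 mm behind the grasp point. The pads swing forward as they close: fully open they stand 13 mm farther back than shut.
Start: joints at [-77.223, 14.817, 87.949, -0, 77.235, -11.62], TCP at [0.227, -0.501, 0.231] pointing down, gripper open.
Joint ranges: [-179.93, 179.93], [-52.35, 119.4], [10.71, 147.94], [-69.91, 249.91], [12.55, 155.21], [-178.61, 178.61]. Speed limits (degrees/s): [147.25, 147.25, 180, 180, 180, 180].

### API

Orientations are given as a 3x3 rotation matrix whose columns are the frame's x, y, z axes.
In Python, from station import readout, snapshot, workorder, env gives the robot as it stands.
- The arm moves only by the tool play_rows, never from a script. Its argument "plan" is a list that holds one entry, the list of rows, each a list of 5 numbers: the shift along the tool's x, y, z in cm, then the turn about the tool's z in degrees, then the opening, from -1 (shut) to 1 (fully open), so that 0 is half open. A call has 1 to 5 rows; each row shifts and turns the commanded pose from where the row before left it, along the tool's axes as they then stand; what a row does not reach is not made up. A row lasts 1/8 s, in which the tool goes at most 62.5 mm and 10.7 degrees, less where a joint would pass 70% of its speed; a pose out of reach is approached as far as the arm can. A call is refused whole if a number of a shift passes 6.25 or a number of a turn 10.7, either way. A call with a gripper value outside its range is refused whole. The fingers move at their own pace and stop on an object; "newtons" is the grip in N (left out, the last holds). Time passes only in rows, so rows that do not move let the fingers close. It gives the time, the measured TCP pose, the force, the opening and the grip force at its end, in the units of the state.
- readout.observe(): the state, without advancing time (a new reading comes with each control period).
- snapshot(name): name is "scene" or "top" or "wrist"; returns a dict with "frame" (420x560x3 uint8, blue, green, red), "fx", "fy", "cx", "cy" (pixels), "dist" ([k1, k2, p1, p2, k3] as OpenCV has them; the pictures are not rectified), "world_from_camera" (4x4, takes a point from camera to world coordinates); the wrist camera has in their place "mount" (4x4, takes a point from camera to tool coordinates, whose origin is the TCP and whose axes are the flange's). Camera axes: x right, y down, z forward; pixel columns grow to the right and rows downward; lengths in m; the calibration is good to about 2 mm. A picture is of the moment at which its call begins: read the wrist's pose just before it. There is no depth.
- workorder.finish_job(): hands the job in; it is judged then, once.
The state is a dict: "clock": time; "joints": joint angles; "qd": joint speeds; "effort": joint torques, N m; "tcp_pos": TCP position; "orientation": TCP orientation; "force": force on the tool from outside, world axes, zero at the start; "wrist_torque": the same for the moment, N m; "gripper_width": finger opening in m; "grasp_force": force on a finger pad.
Only numpy, scipy, OpenCV 4.12 (cv2) and the standard library are available. Lean on these libraries where they do the work, as an engineer would, in place of code of your own. Each camera call takes 0.05 s, during which the arm holds its last target. There are 200 camera calls.

## Working session

There is one attempt and no reset: what is moved stays moved. The work goes in short steps, Python scripts to look and compute and a tool call to move; the robot and the scene stay as the last step left them, time stands still between calls to the robot, and variables do not carry over. Pictures are saved under pics/ and viewed, at most 10 in all, crops included, and the job is handed in when it is done.

Besides the shell and the picture viewer there is one more tool, called after "Call:" as a command line: name --argument value ..., lists and objects as JSON in quotes. play_rows: Moves the arm, as the interface text tells. Its arguments: {"type":"object","properties":{"plan":{"type":"array"},"newtons":{"type":"number"}},"required":["plan"]}

```bash
mkdir -p pics; ls; python3 - <<'E'
from station import readout, snapshot, env
import cv2
print(env.grip_depth); s=readout.observe(); print(s)
for n in("scene","top"):
    d=snapshot(n); cv2.imwrite(f"pics/{n}0.png",d["frame"]); print(n,d["fx"],d["cx"],d["cy"],d["dist"],d["world_from_camera"].tolist() if hasattr(d["world_from_camera"],'tolist') else d["world_from_camera"])
E
```

```text
pics
0.0187
{'clock': 0.0, 'joints': array([-7.72234784e+01,  1.48595958e+01,  8.80099963e+01, -3.27478133e-04,
        7.72365236e+01, -1.16195027e+01]), 'qd': array([ 0.02083137,  0.0572063 ,  0.00941763,  0.06335275, -0.08265797,
        0.17741164]), 'effort': array([-8.75919523e-04, -4.46032548e+01, -2.90566063e+01, -2.27678684e-04,
        1.17645119e-02,  9.39512489e-06]), 'tcp_pos': array([ 0.22707352, -0.50035596,  0.23047913]), 'orientation': array([[ 9.10711876e-01,  4.13042015e-01, -4.15019141e-04],
       [ 4.13042060e-01, -9.10710162e-01,  1.80497834e-03],
       [ 3.67569741e-04, -1.81523557e-03, -9.99998285e-01]]), 'force': array([-0.21301831, -0.07533944, -1.0960074 ]), 'wrist_torque': array([-0.00392016,  0.02485682,  0.00823953]), 'grasp_force': 0.0, 'gripper_width': 0.08554560618185046}
scene 381.07824633923093 282.8414074038172 205.07642710865792 [-0.08172417  0.          0.          0.          0.        ] [[-0.8362334556281078, 0.4152398580090461, -0.3581751917831556, 0.7852182025438381], [0.5483218804428838, 0.6421242017408231, -0.5357421254356337, 0.3002778122744837], [0.00753147501176797, -0.6444007835651175, -0.7646508399425251, 0.5965430770965443], [0.0, 0.0, 0.0, 1.0]]
top 456.0150147582269 284.20398012837495 206.0204615678221 [0.00456097 0.         0.         0.         0.        ] [[-0.01630239175535328, -0.9933577916700065, 0.11390579331861418, 0.4693899400639512], [-0.9995894136878575, 0.01887648876070805, 0.021556488935634704, -0.035478471474491895], [-0.023563447672619378, -0.11350760283150522, -0.9932576644724292, 0.7367622469302185], [0.0, 0.0, 0.0, 1.0]]
```

View pics/scene0.png

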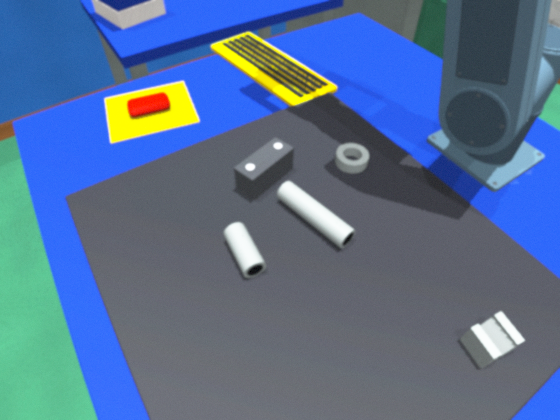

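View pics/top0.png

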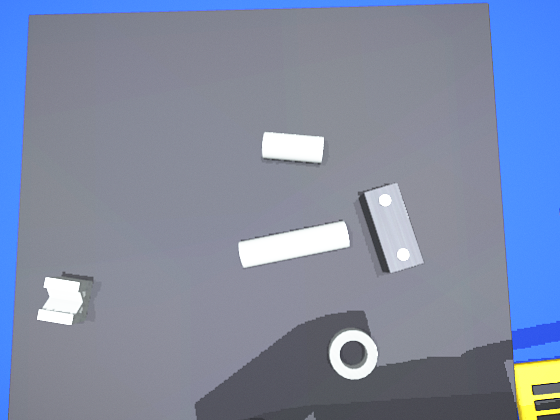

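The top view shows the long cylinder from about (241,255) to (347,234). The stop block is at about (390,228), with its face on the left. The short cylinder is at (293,148) and the ring at (352,353). I'll enlarge the area around the long cylinder and the stop.

```bash
python3 - <<'E'
import cv2
f=cv2.imread("pics/top0.png")[165:290,225:435]
f=cv2.convertScaleAbs(f,alpha=1.0,beta=0)
import numpy as np
f=(255*(f/255.)**0.6).astype('uint8')
cv2.imwrite("pics/crop.png",cv2.resize(f,None,fx=3.8,fy=3.8,interpolation=cv2.INTER_CUBIC))
E
```

```text
(no output)
```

View pics/crop.png

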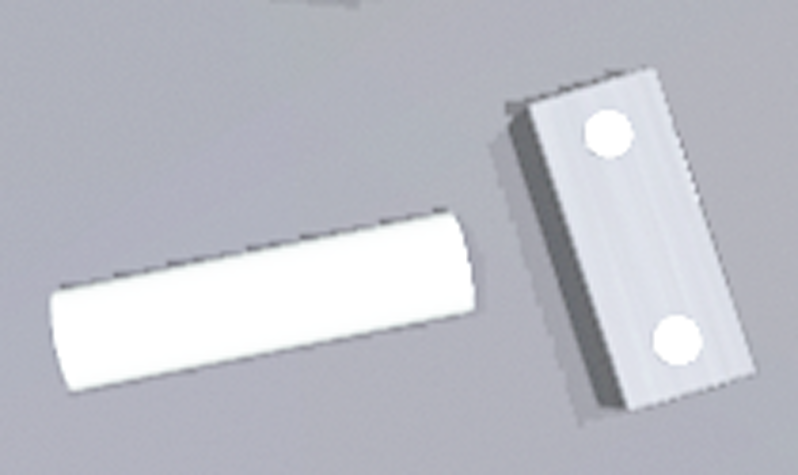

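The crop shows the stop-top corners at (528,105), (655,70), (757,373) and (628,411). The cylinder's silhouette corners are at (52,293), (450,210), (475,308) and (75,390).

```bash
cat > h.py <<'E'
import numpy as np, cv2
def ray(d,uv,z,T=None):
    K=np.array([[d["fx"],0,d["cx"]],[0,d["fy"],d["cy"]],[0,0,1]]);T=np.array(d["world_from_camera"]) if T is None else T
    n=cv2.undistortPoints(np.array(uv,float).reshape(-1,1,2),K,np.array(d["dist"],float))[:,0]
    r=np.c_[n,np.ones(len(n))]@T[:3,:3].T; o=T[:3,3]
    return o+r*((z-o[2])/r[:,2])[:,None]
E
python3 - <<'E'
from h import *
from station import snapshot
np.set_printoptions(precision=4,suppress=True)
d=snapshot("top")
c=lambda p:(np.array(p)+.5)/3.8-.5+[225,165]
S=ray(d,c([(528,105),(655,70),(757,373),(628,411)]),.09)
print(S,[np.linalg.norm(S[i]-S[i-1]) for i in range(4)])
C=ray(d,c([(52,293),(450,210),(475,308),(75,390)]),.05);print(C)
foot=(C[1]+C[2])/2; far=(C[0]+C[3])/2
print("foot",foot,"far",far,np.linalg.norm(far-foot), np.linalg.norm(C[1]-C[2]))
fc=(S[0]+S[3])/2; x=(S[0]-S[3]);x/=np.linalg.norm(x);y=np.array([-x[1],x[0],0])
if y@(far-fc)<0:y=-y
print("facemid",fc,"x",x,"y",y)
for p in(foot,far):print((p-fc)@x,(p-fc)@y)
a=(far-foot);print("axis",a/np.linalg.norm(a), np.degrees(np.arctan2(a[1],a[0])),np.degrees(np.arctan2(y[1],y[0])))
print("ring, short",ray(d,[(353,353)],.055),ray(d,[(293,148)],.05))
E
```

```text
[[ 0.5612 -0.135   0.09  ]
 [ 0.5735 -0.183   0.09  ]
 [ 0.46   -0.2153  0.09  ]
 [ 0.4469 -0.1675  0.09  ]] [np.float64(0.11876662176262659), np.float64(0.049531302286796024), np.float64(0.11796200795066894), np.float64(0.04951437043543231)]
[[ 0.4953  0.0494  0.05  ]
 [ 0.5254 -0.1089  0.05  ]
 [ 0.4866 -0.1175  0.05  ]
 [ 0.4571  0.0405  0.05  ]]
foot [ 0.506  -0.1132  0.05  ] far [0.4762 0.045  0.05  ] 0.16095795463588716 0.03980544768925687
facemid [ 0.504  -0.1513  0.09  ] x [0.9619 0.2736 0.    ] y [-0.2736  0.9619  0.    ]
0.01229949480144625 0.036092327329148195
0.026899177602115857 0.19638678270015644
axis [-0.1852  0.9827  0.    ] 100.67197317991594 105.87613666120615
ring, short [[ 0.3318 -0.1167  0.055 ]] [[ 0.6377 -0.0356  0.05  ]]
```

Call:
play_rows --plan '[[[4.46,-3.69,0,0,1],[4.46,-3.69,0,0,1],[4.46,-3.69,0,0,1],[4.46,-3.69,0,0,1],[4.46,-3.69,0,0,1]]]'

```text
clock: 0.78
tcp_pos: [0.3545, -0.239, 0.2312]
orientation: [[0.911, 0.412, 0.0], [0.412, -0.911, 0.0], [0.0, 0.0, -1.0]]
force: [0.6, -0.8, 0.3]
gripper_width: 0.0854
grasp_force: 0.0
```

Call:
play_rows --plan '[[[4.46,-3.69,0,0,1],[4.46,-3.69,0,0,1],[4.46,-3.69,0,0,1],[4.46,-3.69,0,0,1],[4.46,-3.69,0,0,1]]]'

```text
clock: 1.4
tcp_pos: [0.4815, 0.0213, 0.2313]
orientation: [[0.911, 0.413, 0.0], [0.413, -0.911, -0.0], [0.0, 0.0, -1.0]]
force: [1.4, -0.1, -0.6]
gripper_width: 0.0856
grasp_force: 0.0
```

Call:
play_rows --plan '[[[0,0,0,-9.5,1],[0,0,0,-9.5,1],[0,0,0,-9.5,1],[0,0,0,-9.5,1],[0,0,0,-9.5,1]]]'

```text
clock: 2.02
tcp_pos: [0.4807, 0.0195, 0.231]
orientation: [[0.305, 0.952, -0.001], [0.952, -0.305, 0.0], [-0.0, -0.001, -1.0]]
force: [-0.1, -1.0, 0.0]
gripper_width: 0.0856
grasp_force: 0.0
```

Call:
play_rows --plan '[[[0,0,0,-9.5,1],[0,0,0,-9.5,1],[0,0,0,-9.5,1],[0,0,0,0,1]]]'

```text
clock: 2.52
tcp_pos: [0.4808, 0.0194, 0.2311]
orientation: [[-0.179, 0.984, -0.001], [0.984, 0.179, 0.0], [0.0, -0.001, -1.0]]
force: [0.2, 0.7, -0.1]
gripper_width: 0.0854
grasp_force: 0.0
```

```bash
python3 - <<'E'
from h import *
from station import snapshot,readout
np.set_printoptions(precision=4,suppress=True)
s=readout.observe();d=snapshot("wrist");print(s["clock"],s["tcp_pos"],s["orientation"],s["joints"],s["force"])
cv2.imwrite("pics/w1.png",d["frame"]);print(np.array(d["mount"]))
E
```

```text
2.525 [0.4808 0.0194 0.2311] [[-0.179   0.9838 -0.0006]
 [ 0.9838  0.179   0.0001]
 [ 0.0002 -0.0005 -1.    ]] [-10.9979   7.701   96.956    0.0007  75.3757 -21.3111] [ 0.1725  0.7498 -0.1059]
[[ 0.0004 -0.9589 -0.2838  0.0725]
 [ 1.      0.0001  0.001  -0.0006]
 [-0.0009 -0.2838  0.9589 -0.1422]
 [ 0.      0.      0.      1.    ]]
```

View pics/w1.png

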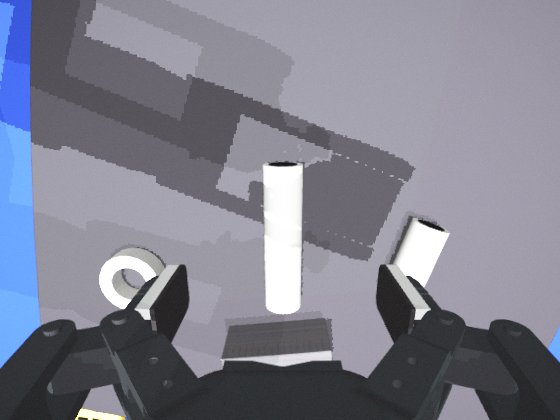

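The wrist view shows the long cylinder centred between the fingers at column 283, with its far end at row 163 and its foot at row 312. I'll descend and close lightly.

Call:
play_rows --plan '[[[0,0,4.9,0,1],[0,0,4.9,0,1],[0,0,4.9,0,1],[0,0,4.9,0,1],[0,0,0,0,1]]]'

```text
clock: 3.2
tcp_pos: [0.4777, 0.02, 0.0324]
orientation: [[-0.178, 0.984, -0.008], [0.984, 0.178, 0.002], [0.003, -0.008, -1.0]]
force: [-0.8, 0.1, 0.3]
gripper_width: 0.085
grasp_force: 0.0
```

Call:
play_rows --plan '[[[0,0,0,0,-1],[0,0,0,0,-1],[0,0,0,0,-1],[0,0,0,0,-1],[0,0,0,0,-1]]]' --newtons 25

```text
clock: 3.82
tcp_pos: [0.4822, 0.0191, 0.0373]
orientation: [[-0.18, 0.984, 0.003], [0.984, 0.18, -0.001], [-0.001, 0.003, -1.0]]
force: [-1.1, 0.3, 6.2]
gripper_width: 0.0388
grasp_force: 24.4
```

Call:
play_rows --plan '[[[0,0,-0.15,0,-1],[0,0,0,-1.8,-1],[0,0,0,-1.8,-1],[0,0,0,-1.8,-1],[0,0,0,0,-1]]]'

```text
clock: 4.45
tcp_pos: [0.4805, 0.0194, 0.0373]
orientation: [[-0.274, 0.962, -0.001], [0.962, 0.274, 0.0], [0.0, -0.001, -1.0]]
force: [-2.7, -1.0, 6.0]
gripper_width: 0.0388
grasp_force: 27.0
```

Call:
play_rows --plan '[[[-0.6,0,0,0,-1],[-0.6,0,0,0,-1],[-0.6,0,0,0,-1],[-0.6,0,0,0,-1],[0,0,0,0,-1]]]'

```text
clock: 5.08
tcp_pos: [0.4872, -0.0024, 0.0373]
orientation: [[-0.273, 0.962, -0.0], [0.962, 0.273, 0.002], [0.002, 0.0, -1.0]]
force: [-2.2, 6.2, 6.2]
gripper_width: 0.0389
grasp_force: 26.9
```

```bash
python3 - <<'E'
from h import *
from station import snapshot,readout
np.set_printoptions(precision=4,suppress=True)
s=readout.observe();d=snapshot("top");print(s["clock"],s["tcp_pos"],s["orientation"],s["force"])
f=d["frame"][165:290,225:435];f=(255*(f/255.)**0.6).astype('uint8')
cv2.imwrite("pics/t2.png",cv2.resize(f,None,fx=3.8,fy=3.8,interpolation=cv2.INTER_CUBIC))
E
```

```text
5.075 [ 0.4872 -0.0024  0.0373] [[-0.273   0.962  -0.0004]
 [ 0.962   0.273   0.0022]
 [ 0.0022  0.0002 -1.    ]] [-2.2344  6.2396  6.1865]
```

View pics/t2.png

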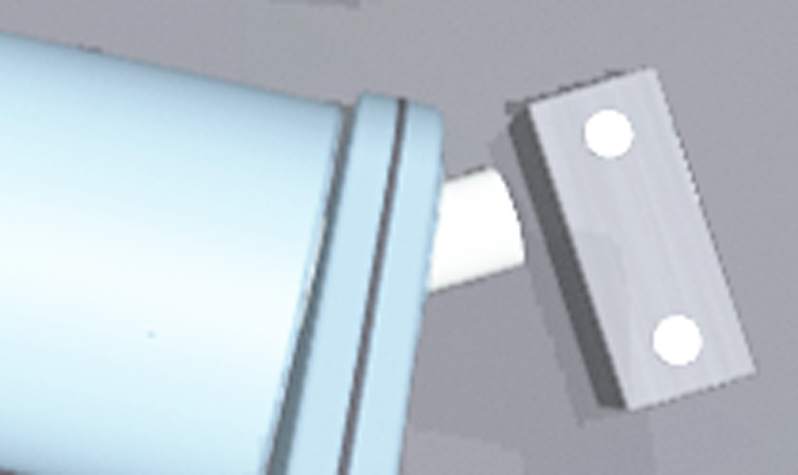

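The top view shows the foot, now parallel to the stop face. Its corners are at crop (490,170) and (525,262), and a small gap remains.

```bash
python3 - <<'E'
from h import *
from station import snapshot,readout
d=snapshot("top")
p=ray(d,(np.array([(490,170),(525,262)])+.5)/3.8-.5+[225,165],.05)
fc=np.array([.504,-.1513,0]);x=np.array([.9619,.2736,0]);y=np.array([-.2736,.9619,0])
t=readout.observe()["tcp_pos"]
for q in(*p,p.mean(0),t):print((q-fc)@x,(q-fc)@y)
E
```

```text
0.04279662351180094 0.014950244851979374
0.004015536857667424 0.012948499159882281
0.023406080184734234 0.013949372005930799
0.024558021075695474 0.14788816288221018
```

Call:
play_rows --plan '[[[-0.6,0,0,0,-1],[-0.5,0,0,0,-1],[-0.2,0,0,0,-1],[-0.2,0,0,0,-1],[0,0,0,0,-1]]]'

```text
clock: 5.8
tcp_pos: [0.491, -0.0161, 0.0373]
orientation: [[-0.273, 0.962, -0.001], [0.962, 0.273, 0.003], [0.003, 0.0, -1.0]]
force: [-2.7, 8.7, 7.9]
gripper_width: 0.039
grasp_force: 26.9
```

Call:
play_rows --plan '[[[-0.2,0,0,0,-1],[0,0,0,0,-1],[0,0,0,0,-1]]]'

```text
clock: 6.18
tcp_pos: [0.491, -0.0161, 0.0373]
orientation: [[-0.273, 0.962, -0.002], [0.962, 0.273, 0.006], [0.006, -0.0, -1.0]]
force: [-3.9, 16.3, 10.0]
gripper_width: 0.039
grasp_force: 27.2
```

Call:
play_rows --plan '[[[0.3,0,-1.15,0,-1],[0.2,0,-1.15,0,-1],[-0.1,0,-1.1,0,-1],[-0.15,0,-1.05,0,-1],[0,0,0,0,-1]]]'

```text
clock: 6.8
tcp_pos: [0.4922, -0.0179, 0.0823]
orientation: [[-0.272, 0.962, 0.002], [0.962, 0.272, -0.0], [-0.001, 0.002, -1.0]]
force: [0.2, 1.2, -6.1]
gripper_width: 0.0393
grasp_force: 26.2
```

```bash
cat >look.py <<'E'
from h import *
from station import snapshot,readout
import sys
s=readout.observe();d=snapshot("scene")
fc=np.array([.504,-.1513,0]);x=np.array([.9619,.2736,0]);y=np.array([-.2736,.9619,0])
q=s["tcp_pos"]-fc;print(s["clock"],q@x,q@y,q[2],s["force"],s["gripper_width"])
f=d["frame"][60:260,200:420]
cv2.imwrite("pics/"+sys.argv[1],cv2.resize(f,None,fx=3,fy=3,interpolation=cv2.INTER_CUBIC))
E
python3 look.py s1.png
```

```text
6.8 0.02509083427366516 0.13152201440203146 0.08230130361088141 [ 0.22249166  1.21439793 -6.12390181] 0.039276186789510246
```

View pics/s1.png

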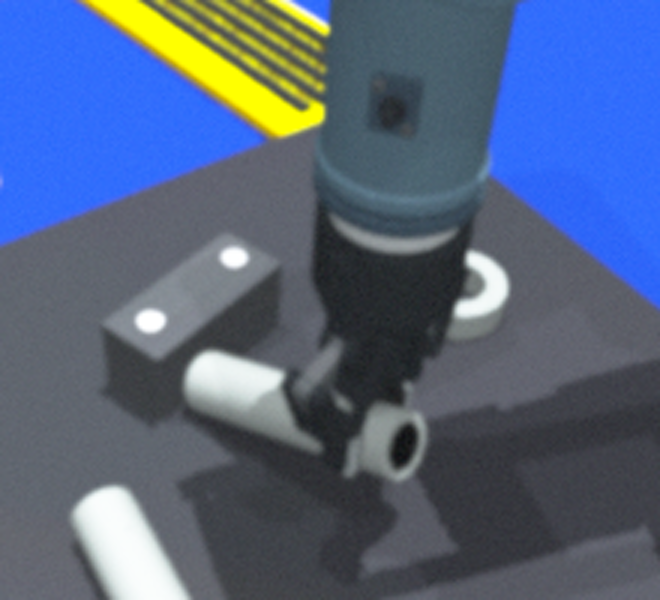

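The scene view shows the gripper holding the raised cylinder. The far-end bore is at crop (404,447) and the foot end is around (197,378). I'll compare those with the expected tilt.

```bash
cat > proj.py <<'E'
from h import *
from station import snapshot
import sys
d=snapshot("scene")
fc=np.array([.504,-.1513,0]);x=np.array([.9619,.2736,0]);y=np.array([-.2736,.9619,0])
gx,gy,gz,L=map(float,sys.argv[1:5])
T=np.linalg.inv(np.array(d["world_from_camera"]));K=np.array([[d["fx"],0,d["cx"]],[0,d["fy"],d["cy"]],[0,0,1]])
for th in map(float,sys.argv[5:]):
    a=y*np.cos(np.radians(th))+np.array([0,0,np.sin(np.radians(th))])
    g=fc+gx*x+gy*y+[0,0,gz]
    P=np.array([g-L*a,g+(.16-L)*a])
    uv=cv2.projectPoints(P,cv2.Rodrigues(T[:3,:3])[0],T[:3,3],K,np.array(d["dist"],float))[0][:,0]
    print(th,((uv-[200,60])*3).round(),P[0]-[*fc[:2],.03],)
E
python3 proj.py .025 .1315 .095 .1336 0 10 20
```

```text
0.0 [[194. 323.]
 [401. 454.]] [0.02462206 0.00482001 0.065     ]
10.0 [[197. 351.]
 [402. 448.]] [0.02406674 0.00677236 0.0418006 ]
20.0 [[205. 379.]
 [401. 442.]] [0.02241765 0.0125701  0.01930611]
```

Call:
play_rows --plan '[[[-0.2,0,-1.0,0,-1],[-0.35,0,-0.95,0,-1],[-0.5,0,-0.88,0,-1],[-0.55,0,-0.83,0,-1],[0,0,0,0,-1]]]'

```text
clock: 7.52
tcp_pos: [0.4965, -0.0336, 0.1188]
orientation: [[-0.272, 0.962, 0.002], [0.962, 0.272, -0.0], [-0.001, 0.002, -1.0]]
force: [0.7, 1.4, -6.1]
gripper_width: 0.0388
grasp_force: 26.2
```

Call:
play_rows --plan '[[[-0.65,0,-0.73,0,-1],[-0.75,0,-0.67,0,-1],[0,0,0,0,-1],[0,0,0,0,-1]]]'

```text
clock: 8.02
tcp_pos: [0.5, -0.0467, 0.132]
orientation: [[-0.272, 0.962, 0.001], [0.962, 0.272, -0.0], [-0.0, 0.001, -1.0]]
force: [0.6, -0.2, -6.7]
gripper_width: 0.0387
grasp_force: 26.1
```

```bash
python3 look.py s2.png
```

```text
8.025 0.024727564471673895 0.10173197740823132 0.13202701777930956 [ 0.56205124 -0.21225622 -6.73950701] 0.03869072556612598
```

View pics/s2.png

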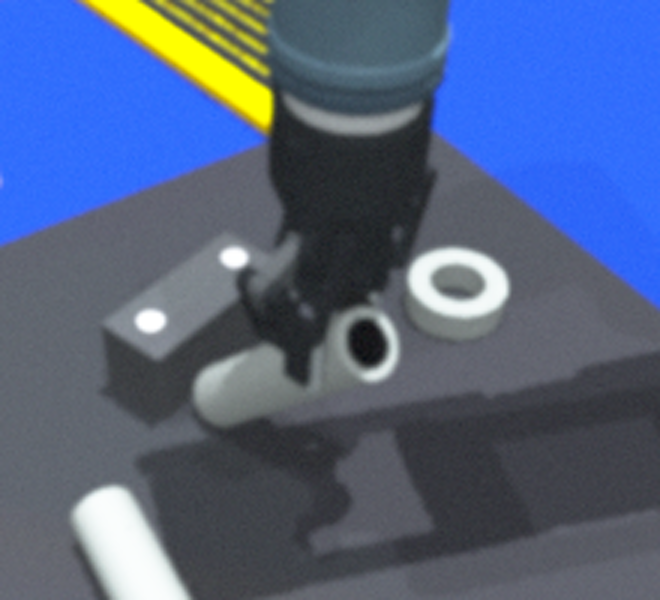

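The bore is at crop (365,342) and the foot end is at about (215,400), so the cylinder is swinging as planned.

```bash
python3 proj.py .025 .1017 .1447 .1336 35 43 50 58
```

```text
35.0 [[189. 349.]
 [362. 344.]] [ 0.02616481 -0.00060387  0.03807019]
43.0 [[203. 373.]
 [359. 339.]] [0.02295552 0.01067908 0.02358502]
50.0 [[216. 394.]
 [356. 334.]] [0.01971817 0.0220607  0.01235646]
58.0 [[234. 416.]
 [352. 328.]] [0.0155925  0.03656539 0.00140077]
```

Call:
play_rows --plan '[[[-0.8,0,-0.57,0,-1],[-0.85,0,-0.48,0,-1],[-0.95,0,-0.38,0,-1],[-0.95,0,-0.29,0,-1],[0,0,0,0,-1]]]'

```text
clock: 8.75
tcp_pos: [0.5098, -0.0818, 0.1494]
orientation: [[-0.271, 0.963, 0.001], [0.963, 0.271, -0.001], [-0.001, 0.001, -1.0]]
force: [-0.6, 0.7, -7.9]
gripper_width: 0.039
grasp_force: 26.2
```

Call:
play_rows --plan '[[[-1.0,0,-0.18,0,-1],[-1.0,0,-0.08,0,-1],[0,0,0,0,-1],[0,0,0,0,-1]]]'

```text
clock: 9.25
tcp_pos: [0.5151, -0.1002, 0.1522]
orientation: [[-0.272, 0.962, 0.001], [0.962, 0.272, -0.001], [-0.001, 0.001, -1.0]]
force: [-0.3, 0.9, -0.1]
gripper_width: 0.0389
grasp_force: 26.3
```

```bash
python3 look.py s3.png;python3 proj.py .025 .045 .164 .1336 65 75 80 85
```

```text
9.25 0.024687557478719254 0.04609488094924882 0.1522012325607242 [-0.25276326  0.92542091 -0.09319231] 0.038948459427886786
65.0 [[186. 373.]
 [268. 250.]] [ 0.02718345 -0.00418511  0.01291728]
75.0 [[210. 397.]
 [262. 244.]] [0.0211961  0.01686471 0.00495231]
80.0 [[223. 408.]
 [259. 242.]] [0.01808285 0.02781    0.00242968]
85.0 [[237. 418.]
 [256. 239.]] [0.0149213  0.03892513 0.00090839]
```

View pics/s3.png

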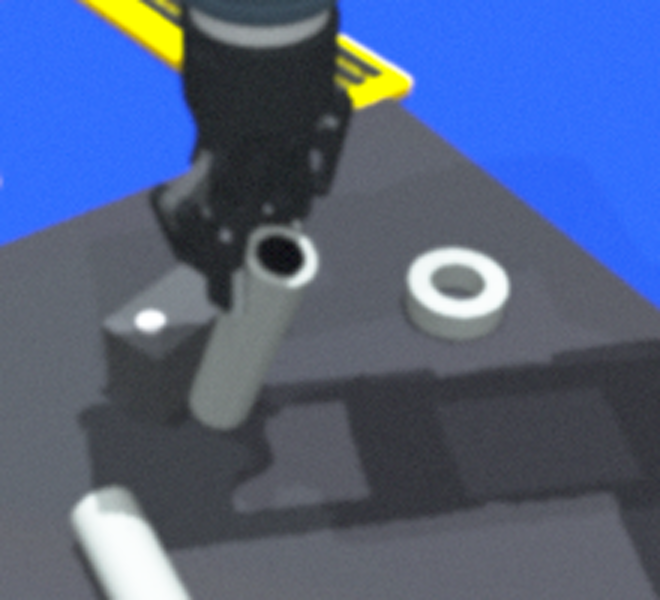

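The top bore is at crop (282,255) and the foot is at the stop, at about (220,402). That is a tilt of about 77°, with the weight now on the plate. I'll finish the tip-up.

Call:
play_rows --plan '[[[-0.8,0,0,0,-1],[-0.7,0,0.03,0,-1],[-0.5,0,0.05,0,-1],[-0.3,0,0.04,0,-1],[0,0,0,0,-1]]]'

```text
clock: 9.98
tcp_pos: [0.5219, -0.1225, 0.1517]
orientation: [[-0.272, 0.962, 0.002], [0.962, 0.272, -0.001], [-0.002, 0.002, -1.0]]
force: [-0.9, 1.7, 5.6]
gripper_width: 0.0386
grasp_force: 24.4
```

```bash
python3 look.py s4.png;python3 proj.py .025 .023 .164 .1336 80 85 90 95
```

```text
9.975 0.0251476017054546 0.022817702567563727 0.15171380778493326 [-0.85425331  1.65393011  5.60561896] 0.038564813119594324
80.0 [[199. 392.]
 [229. 224.]] [0.02410205 0.0066482  0.00242968]
85.0 [[212. 402.]
 [226. 222.]] [0.0209405  0.01776333 0.00090839]
90.0 [[225. 411.]
 [222. 220.]] [0.0177547 0.0289637 0.0004   ]
95.0 [[238. 419.]
 [219. 219.]] [0.0145689  0.04016407 0.00090839]
```

View pics/s4.png

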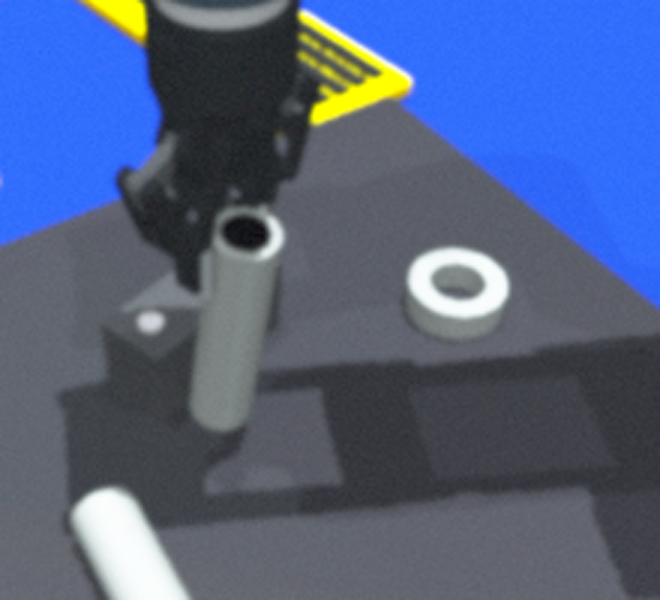

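The top bore is at crop (248,232) and the foot centre at about (220,408), so it is still about 8° short of vertical. The tool is pressing down with 5.6 N, so I'll raise it slightly and push on.

Call:
play_rows --plan '[[[0,0,-0.15,0,-1],[-0.2,0,-0.1,0,-1],[-0.3,0,0,0,-1],[-0.3,0,0,0,-1],[0,0,0,0,-1]]]'

```text
clock: 10.7
tcp_pos: [0.5225, -0.13, 0.1523]
orientation: [[-0.272, 0.962, -0.002], [0.962, 0.272, 0.0], [0.001, -0.002, -1.0]]
force: [-0.9, 0.3, -9.7]
gripper_width: 0.0381
grasp_force: 25.7
```

```bash
python3 look.py s5.png
```

```text
10.7 0.023601044829004544 0.015481068942341187 0.15227576131417855 [-0.88384569  0.33656797 -9.69210119] 0.03808231941375199
```

View pics/s5.png

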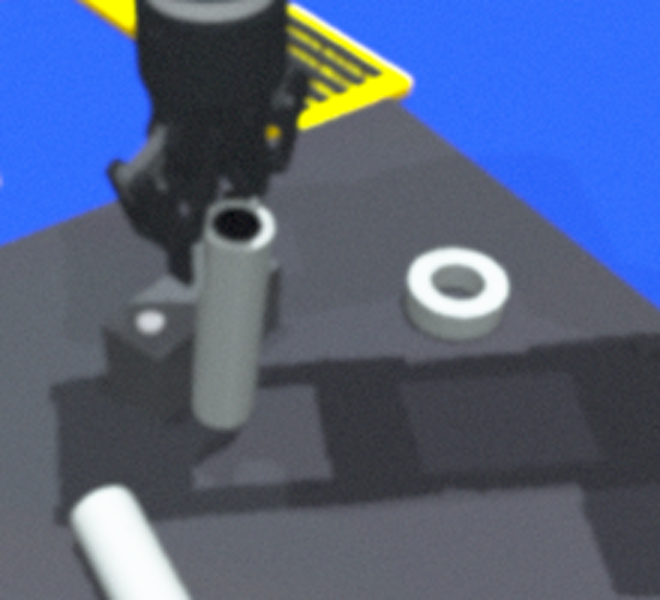

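The top bore is at crop (239,223) and the foot at about (222,406), so it is within about 5° of vertical. The tool carries the weight, so I'll lower it a touch and then open gently.

Call:
play_rows --plan '[[[-0.15,0,0.05,0,-1],[-0.15,0,0.05,0,-1],[0,0,0.05,0,-1],[0,0,0,0,-1]]]'

```text
clock: 11.25
tcp_pos: [0.524, -0.1325, 0.1515]
orientation: [[-0.272, 0.962, 0.0], [0.962, 0.272, 0.0], [0.0, 0.0, -1.0]]
force: [-1.0, 2.0, -8.3]
gripper_width: 0.0376
grasp_force: 25.3
```

Call:
play_rows --plan '[[[0,0,0.07,0,-1],[0,0,0.07,0,-1],[0,0,0,0,-1],[0,0,0,0,-1]]]'

```text
clock: 11.75
tcp_pos: [0.5246, -0.1332, 0.151]
orientation: [[-0.272, 0.962, 0.002], [0.962, 0.272, -0.001], [-0.002, 0.001, -1.0]]
force: [-1.4, 0.5, 4.2]
gripper_width: 0.0377
grasp_force: 25.0
```

```bash
cat > ax.py <<'E'
from station import snapshot,readout
import numpy as np,cv2
d=snapshot("scene");f=d["frame"]
# cylinder side edges per row in crop coords
g=cv2.cvtColor(f,cv2.COLOR_BGR2GRAY).astype(int)
for r in range(150,200,8):
    row=g[r,255:300];print(r,row.tolist())
s=readout.observe();print(s["force"],s["tcp_pos"],s["gripper_width"])
E
python3 ax.py
```

```text
150 [46, 45, 42, 43, 34, 45, 58, 86, 115, 127, 128, 120, 120, 121, 127, 132, 128, 132, 132, 133, 134, 135, 131, 134, 134, 131, 130, 130, 130, 125, 122, 119, 119, 119, 110, 98, 84, 76, 78, 89, 99, 100, 98, 101, 97]
158 [129, 127, 126, 128, 127, 127, 127, 125, 125, 122, 118, 120, 123, 126, 129, 129, 131, 131, 132, 134, 133, 135, 137, 136, 134, 131, 131, 128, 125, 123, 114, 102, 88, 70, 62, 65, 62, 71, 79, 88, 93, 95, 97, 97, 95]
166 [107, 85, 80, 80, 82, 80, 78, 80, 88, 100, 113, 118, 122, 127, 129, 132, 127, 131, 134, 133, 134, 135, 135, 134, 133, 131, 130, 130, 124, 121, 111, 94, 76, 63, 64, 62, 62, 76, 87, 97, 97, 101, 98, 98, 102]
174 [80, 79, 81, 78, 72, 66, 63, 64, 77, 95, 111, 117, 125, 128, 130, 128, 130, 132, 131, 132, 133, 135, 137, 135, 133, 126, 128, 128, 123, 113, 103, 93, 86, 87, 91, 94, 94, 98, 99, 103, 99, 100, 101, 98, 100]
182 [60, 63, 60, 64, 61, 61, 59, 65, 81, 99, 115, 122, 122, 129, 130, 130, 130, 132, 131, 131, 133, 136, 134, 133, 130, 132, 125, 124, 118, 104, 89, 74, 62, 66, 61, 59, 59, 61, 56, 57, 53, 57, 52, 60, 57]
190 [60, 60, 61, 60, 65, 64, 60, 67, 82, 103, 118, 125, 125, 130, 131, 132, 132, 130, 132, 134, 134, 137, 133, 131, 128, 127, 124, 122, 113, 103, 96, 90, 87, 89, 90, 85, 90, 89, 88, 88, 88, 92, 91, 91, 89]
198 [62, 61, 59, 55, 49, 57, 52, 59, 72, 94, 110, 122, 126, 131, 131, 132, 131, 133, 133, 135, 135, 136, 134, 133, 127, 122, 122, 113, 101, 93, 90, 89, 92, 92, 92, 90, 91, 93, 91, 90, 92, 92, 91, 92, 93]
[-1.81763558  0.48742306  3.59153276] [ 0.5245423  -0.13318179  0.15098028] 0.03742262205465596
```

The foot is down and the axis is about 2–3° from vertical. Releasing now.

Call:
play_rows --plan '[[[0,0,-0.05,0,0.0],[0,0,0,0,0.1],[0,0,0,0,0.3],[0,0,0,0,0.6],[0,0,0,0,0.8]]]'

```text
clock: 12.42
tcp_pos: [0.524, -0.1327, 0.1506]
orientation: [[-0.272, 0.962, 0.0], [0.962, 0.272, -0.0], [-0.0, 0.0, -1.0]]
force: [-0.2, 0.1, -0.5]
gripper_width: 0.0766
grasp_force: 0.0
```

Call:
play_rows --plan '[[[0,0,0,0,1],[0,0,0,0,1],[0,0,0,0,1]]]'

```text
clock: 12.8
tcp_pos: [0.524, -0.1326, 0.1506]
orientation: [[-0.272, 0.962, 0.0], [0.962, 0.272, 0.0], [0.0, 0.0, -1.0]]
force: [0.5, 0.4, -0.7]
gripper_width: 0.0856
grasp_force: 0.0
```

```bash
cat > ed.py <<'E'
from station import snapshot,readout
import numpy as np,cv2
g=cv2.GaussianBlur(cv2.cvtColor(snapshot("scene")["frame"],cv2.COLOR_BGR2GRAY),(3,3),0).astype(int)
for r in (142,150,158,166,174,182,190,198):
    q=np.diff(g[r,250:305]);print(r,250.5+q.argmax(),250.5+q.argmin())
s=readout.observe();print(s["force"],s["tcp_pos"],s["gripper_width"])
E
python3 ed.py; python3 proj.py .025 .022 .164 .134 85 88 90 92
```

```text
142 252.5 285.5
150 251.5 289.5
158 292.5 283.5
166 262.5 253.5
174 262.5 283.5
182 262.5 284.5
190 263.5 283.5
198 263.5 282.5
[-0.1412938  -0.60479378  0.99645231] [ 0.52399389 -0.13265398  0.15061203] 0.08528396026413833
85.0 [[210. 401.]
 [224. 222.]] [0.02122364 0.0167679  0.00050991]
88.0 [[218. 407.]
 [222. 221.]] [1.93077993e-02 2.35034433e-02 8.16291794e-05]
90.0 [[224. 411.]
 [221. 220.]] [0.0180283 0.0280018 0.       ]
92.0 [[229. 414.]
 [220. 219.]] [1.67488007e-02 3.25001567e-02 8.16291794e-05]
```

It is free and standing upright. I'll withdraw straight up.

Call:
play_rows --plan '[[[0,0,-1,0,1],[0,0,-2,0,1],[0,0,-3,0,1],[0,0,-3,0,1],[0,0,-3,0,1]]]'

```text
clock: 13.52
tcp_pos: [0.524, -0.1326, 0.2724]
orientation: [[-0.272, 0.962, 0.001], [0.962, 0.272, -0.0], [-0.001, 0.001, -1.0]]
force: [0.3, -0.5, -0.7]
gripper_width: 0.0856
grasp_force: 0.0
```

Call:
play_rows --plan '[[[0,0,0,0,1],[0,0,0,0,1]]]'

```text
clock: 13.78
tcp_pos: [0.5236, -0.1325, 0.2702]
orientation: [[-0.272, 0.962, -0.001], [0.962, 0.272, 0.0], [0.0, -0.0, -1.0]]
force: [-0.1, -0.1, -0.2]
gripper_width: 0.0851
grasp_force: 0.0
```

```bash
python3 ed.py; python3 - <<'E'
from station import snapshot
import cv2,numpy as np
from h import *
f=snapshot("scene")["frame"][60:260,200:420]
g=cv2.cvtColor(f,cv2.COLOR_BGR2GRAY)
# dark bore near the top of cylinder
m=(g[45:95,55:100]<35).astype('uint8');n,l,st,c=cv2.connectedComponentsWithStats(m)
print([( (c[i]+[55,45])*3,st[i,4]) for i in range(1,n) if st[i,4]>15])
E
```

```text
142 261.5 285.5
150 256.5 289.5
158 292.5 283.5
166 261.5 254.5
174 262.5 283.5
182 262.5 283.5
190 263.5 283.5
198 263.5 282.5
[ 0.0311994  -0.4093591   0.86010799] [ 0.52336749 -0.13237416  0.26960091] 0.08570239908560182
[(array([216.66176471, 215.55882353]), np.int32(68))]
```

```bash
python3 -c "
from station import workorder;print(workorder.finish_job())"
```

```text
the job is handed in; nothing more can be done
None
```

The long cylinder was pushed against the stop while lying, raised, and left standing upright and released beside the stop's face; the job is handed in (no verdict came back), with the short cylinder and ring gauge left alone.

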